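Load a specimen slide under the stage clip

TASK

Load the specimen slide into the stage: press the long key of the spring clip down with one fingertip and, while you keep it down so that the clip's nose stays up, push the slide along the channel with the other fingertip, under the nose, until it is fully home against the end stop. Then let the key up so that the clip holds the slide, and draw the hand clear. Only press and push: do not lift or tip the slide, and leave the things lying round the stage alone.

Things in the scene. Friction and masses are not known exactly. Their poses are not given: they have to be found in the camera images.
- stage: Fixed grey stage, 170 mm long (x -105 to 65). Origin: at its underside on the channel's centre line. x: the direction in which the slide is pushed, away from the robot; y: left, to the key; z up. The plate that carries the slide spans y -38 to 48, its top 16 mm above the desk; below the key is only a low foot 4 mm high (to y 93).
- channel_mouth (a point): Point on the plate's top at stage x -12, y 0, where the channel begins. Two straight aluminium guides, 7 mm high and 6 mm thick, run from here to the end stop with their inner faces at y = +-17.5 mm, and keep the slide straight. Nearer the robot the plate is open.
- stop_face (a point): Foot of the end stop's face, on the plate's top at stage x 52, y 0. The slide is fully home when its front edge meets it.
- clip (a joint): Spring clip, a steel rocker on a pin along the stage's x. Rad: 0 at rest (nose down, 1.5 mm over the plate, in the slide's way), 0.42 with the key fully down (nose about 17 mm over the plate). The slide passes beneath from about 0.23 up; press to 0.27 to 0.36, short of the hard stop. About 0.19 when the nose rests on the slide. The spring takes about 3 N on the key to start, 9 N fully down.
- key_front (a point): Near end of the key strip's top, on its middle line (stage x -103, y 68). The key is a smooth steel strip 4 mm thick along the stage's left side, over stage x -105 to 50, y 52 to 86 mm; it turns about a hinge pin along x at stage y 34, z 24. A finger can press it anywhere and slide along it while pressing.
- key_mid (a point): On the middle line of the key strip's top (stage x -27, y 68). 29 mm above the desk at rest, the strip sloping up outward; 19 mm at joint 0.30, sloping down outward; 15 mm fully down. So at joint about 0.3 a fingertip holding it down and one at the same height behind the slide (plate 16 mm, slide top 25 mm above the desk) work together.
- nose (a point): Underside of the clip's nose, a rounded steel bar 16 mm long over the channel: stage x 29 to 45 mm, y -8 to 0; this point is its middle. It hangs from an arm that comes over the left guide, 34 mm above the desk at rest; the hinge stands in two small cheeks at stage x 17 and 57, y 30 to 42, 29 mm high.
- slide: Loose white plastic slide with a small glass window, 70 mm (x) by 32 mm (y) by 9 mm thick, corners rounded 5 mm, about 80 g. Origin: centre of its underside. Starts lying part way in the channel, short of the nose, centre at stage x -25 to -11; its rear end always stands out of the guides, by 6 mm when home. Push near the middle of its rear edge. Home: its centre at stage x 17, y 0.
- sherd_04: Bystander: loose brown pot sherd 79x65x12 mm to the right of the stage; origin at its underside.
- film_can: Bystander: loose pale film can with grey lid, 34 mm wide and 51 mm high, standing beyond the far left corner of the stage; origin at its underside.
- scale_bar: Bystander: loose black and white bar 20x105x9 mm, left of the stage; origin at its underside.

How it is judged:
On the way, in this order (a step that is already met when the one before it is completed fails the run):
1. a fingertip holds the key down, the nose up, with the slide still short of the nose (value of joint clip above 0.2 rad and contact force between the fingers and clip above 0.5 N and x of slide in the frame of stage below -0.004 m), for 0.2 s.
2. with the key held down, a fingertip pushes the slide beneath the nose (value of joint clip above 0.2 rad and contact force between the fingers and clip above 0.5 N and x of slide in the frame of stage above -0.002 m and contact force between the fingers and slide above 0.05 N), for 0.02 s.
3. the slide is home against the stop with the key still held down (value of joint clip above 0.2 rad and contact force between the fingers and clip above 0.5 N and x of slide in the frame of stage above 0.014 m), for 0.1 s.
At the end, for the whole second after the job is handed in: The slide lies flat in the channel, its front edge within 3 mm of the end stop, within 3 mm of the centre line and 0.08 rad of straight, at rest, and the clip's nose presses on it (more than 1 N, joint 0.15 to 0.25) (x of slide in the frame of stage between 0.014 and 0.019 m and y of slide in the frame of stage between -0.003 and 0.003 m and angle between the x axis of slide and the x axis of stage, either way round below 0.08 rad and z of slide in the frame of stage between 0.0145 and 0.018 m and value of joint clip between 0.15 and 0.25 rad and contact force between clip and slide above 1 N and linear speed of slide below 0.01 m/s); the robot touches nothing.
It fails at once if the slide is lifted (more than 5 mm off the plate) (z of slide in the frame of stage above 0.021 m).
It fails at once if the slide is tipped (more than 0.15 rad) (angle between slide's own z axis and vertical above 0.15 rad).
It fails at once if a thing lying round the stage is disturbed (moved more than 10 mm) (distance of any of sherd_04, film_can, scale_bar from where it was at the start of the episode above 0.01 m).
It also fails if it takes over 48 s, if anything falls off the work surface, if the arm or the gripper's body presses on something with over 40 N, if the wrist force passes 120 N, or if a joint passes its speed limit or range.

ROBOT

A 7-joint arm with a two-finger parallel gripper is mounted at the origin on a cart in front of the work surface, level with it; the furniture and walls round the work are solid. World frame = base frame: x ahead of the robot, y to its left, z up, the work surface at z = 0. Lengths are in m, angles in rad, forces in N, time in s.
With the tool pointing down it reaches from about 0.4 to 0.85 m from the base axis. Payload 10.4 kg.
Tool frame: the origin (TCP) lies at the very end of the fingers, on their centre line; the grasp point (between the pads) lies 19 mm behind it; z points along the fingers, y is the direction in which the jaws open and shut (so a half turn about z gives the same grasp; the last joint's range is limited). The gripper opens to 85 mm and grips with 20 to 120 N. Pads are 22 mm wide; open, the fingers measure 114 mm over their backs; the gripper's body (76 mm by 85 mm) begins 54 mm behind the grasp point. The pads swing forward as they close: fully open they stand 13 mm farther back than shut.
Start: joints at [1.307, 0.332, -0.065, 1.46, 0.022, 1.35, -0.088], TCP at [0.149, -0.607, 0.199] pointing down, gripper open.
Joint ranges: [-2.6, 2.6], [-0.5, 2.12], [-1.47, 1.34], [0.16, 2.42], [-1.27, 4.41], [0.06, 2.06], [-2.6, 2.6]. Speed limits (rad/s): [2.22, 2.22, 2.79, 2.79, 3.14, 3.14, 3.14].

INTERFACE

Orientations are given as a unit quaternion [x, y, z, w].
In Python, from workcell import manip gives the robot as it stands.
- The arm moves only by the tool arm_command, never from a script. Its arguments are lists of equal length, an entry for each row: "slide": the shift along the tool's x, y, z in mm, a list of three; "turn": the turn about the tool's z in degrees; "grip": the closure, from 0 (fully open) to 1 (shut). In form: {"slide": [[tx, ty, tz], ...], "turn": [turn, ...], "grip": [grip, ...]}. A call has 1 to 10 rows; each row shifts and turns the commanded pose from where the row before left it, along the tool's axes as they then stand; what a row does not reach is not made up. A row lasts 1/12 s, in which the tool goes at most 41.7 mm and 7.16 degrees, less where a joint would pass 70% of its speed; a pose out of reach is approached as far as the arm can. A call with a gripper value outside its range is refused whole. The fingers move at their own pace and stop on an object; "newtons" is the grip in N (left out, the last holds). Time passes only in rows, so rows that do not move let the fingers close. It gives the time, the measured TCP pose, the force and the opening at its end, in the units of the state.
- manip.get_obs(): the state, without advancing time (a new reading comes with each control period).
- manip.camera(name): name is "scene" or "top"; returns the picture (480x640x3 uint8, blue, green, red); there is no depth.
- manip.camera_info(name): a dict with "fx", "fy", "cx", "cy" (pixels), "rvec" (rotation vector, rad) and "tvec" (3), from world to camera coordinates, as OpenCV has them. Camera axes: x right, y down, z forward; pixel columns grow to the right and rows downward; lengths in m; the calibration is good to about 2 mm. A picture is of the moment at which its call begins. camera_info takes no time and is no camera call.
- manip.hand_in(): hands the job in, once; it reports no verdict.
Trained networks look in the newest picture that a camera, given by its name, has taken for a name from the list of things; names that differ only in an ending like _2 or _b are one class to them, and where a whole thing is asked for, a point or a joint stands for the part that bears it (a point fixed in the world has none). Each returns a list of dicts, best first, with "score" (0 to 1); they miss things now and then, are a little off and sometimes report something else, mostly with a low value. They report only what shows in the picture. A call takes as long as a camera call.
- manip.cut_out(target, camera): "pixels" (480x640 bool, what is visible of it).
- manip.tip_of(target, camera): "xyz" ([x, y, z] in m, in the coordinates of the camera as it stood for that picture, good to about 4 mm: a listed point, or the origin of a listed thing).
The state is a dict: "clock": time; "joint_pos": joint angles; "joint_velocities": joint speeds; "tau": joint torques, N m; "position": TCP position; "ee_rot": TCP orientation; "ft_force": force on the tool from outside, world axes, zero at the start; "torque": the same for the moment, N m; "grip_width": opening from 0.0 (shut) to 1.0 (fully open).
Only numpy, scipy, OpenCV 4.12 (cv2) and the standard library are available. Lean on these libraries where they do the work, as an engineer would, in place of code of your own. Each camera call takes 0.05 s, during which the arm holds its last target.

## Working session

There is one attempt and no reset: what is moved stays moved. The work goes in short steps, Python scripts to look and compute and a tool call to move; the robot and the scene stay as the last step left them, time stands still between calls to the robot, and variables do not carry over. Pictures are saved under pics/ and viewed, and the job is handed in when it is done.

Besides the shell and the picture viewer there is one more tool, called after "Emit:" as name([rows], argument=value, ...), one row to a line, values as JSON. arm_command: Moves the arm, as the interface text tells. Its arguments: {"type":"object","properties":{"slide":{"type":"array","items":{"type":"array","items":{"type":"number"}}},"turn":{"type":"array","items":{"type":"number"}},"grip":{"type":"array","items":{"type":"number"}},"newtons":{"type":"number"}},"required":["slide","turn","grip"]}

```bash
mkdir -p pics; ls; cat > h.py <<'E'
import numpy as np, cv2
from workcell import manip
def w2c(n):
    i=manip.camera_info(n); R=cv2.Rodrigues(np.array(i["rvec"],float))[0]; return R,np.array(i["tvec"],float).ravel(),i
def c2w(n,p):
    R,t,i=w2c(n); return R.T@(np.array(p)-t)
def proj(n,P):
    R,t,i=w2c(n); c=R@np.array(P)+t; return i["fx"]*c[0]/c[2]+i["cx"], i["fy"]*c[1]/c[2]+i["cy"]
def ray(n,u,v,z):
    R,t,i=w2c(n); d=R.T@np.array([(u-i["cx"])/i["fx"],(v-i["cy"])/i["fy"],1]); o=-R.T@t
    return o+d*(z-o[2])/d[2]
E
python3 - <<'E'
from h import *
np.set_printoptions(precision=4,suppress=True)
for c in ("scene","top"):
    cv2.imwrite(f"pics/{c}0.png",manip.camera(c))
    R,t,i=w2c(c); print(c,"pos",-R.T@t,i["fx"])
    for n in ["stage","channel_mouth","stop_face","key_front","key_mid","nose","slide","sherd_04","film_can","scale_bar"]:
        r=manip.tip_of(n,c)
        print(n,[(round(d["score"],2),c2w(c,d["xyz"])) for d in r[:2]])
o=manip.get_obs(); print(o)
E
```

```text
pics
scene pos [ 0.8864 -0.1439  0.8066] 578.9999437934131
stage [(0.86, array([0.6167, 0.0904, 0.0043]))]
channel_mouth [(0.73, array([0.6091, 0.0828, 0.0149]))]
stop_face [(0.62, array([0.6671, 0.1092, 0.0164])), (0.26, array([0.6416, 0.2429, 0.0041]))]
key_front [(0.65, array([0.4951, 0.1111, 0.0339]))]
key_mid [(0.76, array([0.5667, 0.1409, 0.0329]))]
nose [(0.81, array([0.6544, 0.1043, 0.0172]))]
slide [(0.81, array([0.5959, 0.0827, 0.0137]))]
sherd_04 [(0.96, array([ 0.6243, -0.0191, -0.0021]))]
film_can [(0.76, array([0.6402, 0.2417, 0.0025]))]
scale_bar [(0.56, array([0.5207, 0.1987, 0.0013]))]
top pos [0.5616 0.0831 0.9156] 434.334406857766
stage [(0.66, array([ 0.617 ,  0.09  , -0.0013]))]
channel_mouth [(0.56, array([0.6014, 0.0858, 0.0147]))]
stop_face [(0.75, array([0.6646, 0.1094, 0.0141])), (0.29, array([0.6015, 0.0842, 0.0168]))]
key_front [(0.93, array([0.4975, 0.1154, 0.0308]))]
key_mid [(0.94, array([0.5604, 0.1423, 0.0323]))]
nose [(0.75, array([0.6508, 0.0964, 0.0181]))]
slide [(0.89, array([0.5953, 0.0804, 0.0146])), (0.59, array([0.524 , 0.1993, 0.0039]))]
sherd_04 [(0.65, array([ 0.6252, -0.0179, -0.0002]))]
film_can [(0.64, array([0.648 , 0.2415, 0.0021]))]
scale_bar [(0.62, array([0.5258, 0.2024, 0.0012]))]
{'clock': 1.1, 'joint_pos': array([ 1.3074,  0.3322, -0.0647,  1.4601,  0.0216,  1.3499, -0.0885]), 'joint_velocities': array([-0.0013, -0.0009,  0.001 ,  0.0003, -0.0007, -0.0002, -0.001 ]), 'tau': array([  0.0006, -62.5236,   0.049 , -39.1831,   0.0163,   0.0019,
        -0.    ]), 'position': array([ 0.1491, -0.607 ,  0.1994]), 'ee_rot': array([0.9928, 0.1201, 0.    , 0.    ]), 'ft_force': array([ 0.2955,  0.4573, -0.5459]), 'torque': array([ 0.0051, -0.0026,  0.0036]), 'grip_width': 1.0026639548393401}
```

View pics/scene0.png

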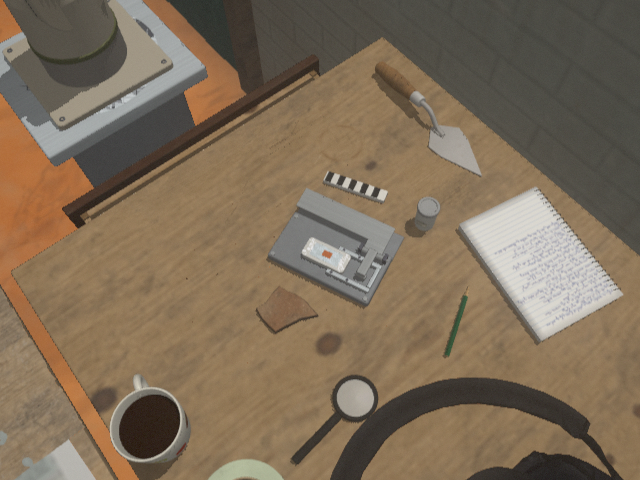

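View pics/top0.png

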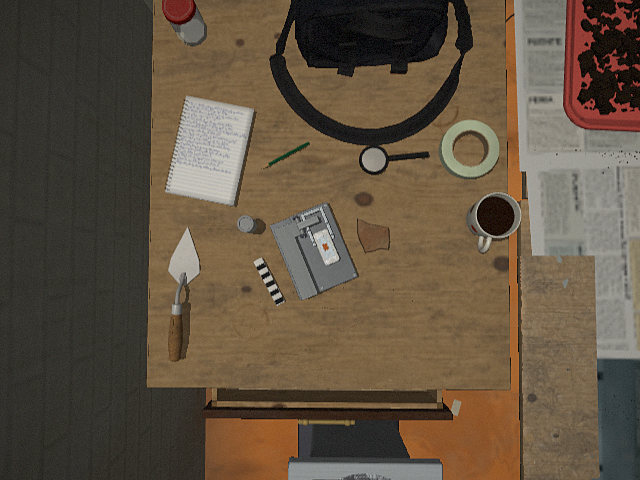

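```bash
cat >> h.py <<'E'
from scipy.optimize import least_squares
MOD={"stage":(0,0,0),"channel_mouth":(-12,0,16),"stop_face":(52,0,16),"key_front":(-103,68,29),"key_mid":(-27,68,29),"nose":(37,-4,17.5)}
def S(pose,p):
    x,y,a=pose; p=np.array(p,float)/1000; c,s=np.cos(a),np.sin(a)
    return np.array([x+c*p[0]-s*p[1],y+s*p[0]+c*p[1],p[2]])
def overlay(n,pose,scl,box,fn,extra=()):
    im=manip.camera(n) if isinstance(n,str) else n[1]; n=n if isinstance(n,str) else n[0]
    u0,v0,u1,v1=box; c=cv2.resize(im[v0:v1,u0:u1],None,fx=scl,fy=scl,interpolation=cv2.INTER_CUBIC)
    raw=c.copy()
    L=[([(-105,-38,16),(65,-38,16),(65,48,16),(-105,48,16)],(0,255,0)),([(-105,52,27),(50,52,27),(50,86,31),(-105,86,31)],(0,255,255)),
       ([(-12,-17.5,23),(52,-17.5,23),(52,17.5,23),(-12,17.5,23)],(255,0,255))]+list(extra)
    for P,col in L:
        q=np.array([proj(n,S(pose,p)) for p in P]); q=((q-[u0,v0]+.5)*scl).astype(int)
        cv2.polylines(c,[q.reshape(-1,1,2)],True,col,1)
    cv2.imwrite(fn,np.hstack([raw,c])[:600,:800]); return im
E
python3 - <<'E'
from h import *
np.set_printoptions(precision=4,suppress=True)
rows=[];
D={"scene":{"stage":(.6167,.0904),"channel_mouth":(.6091,.0828),"stop_face":(.6671,.1092),"key_front":(.4951,.1111),"key_mid":(.5667,.1409),"nose":(.6544,.1043)},
"top":{"stage":(.617,.09),"channel_mouth":(.6014,.0858),"stop_face":(.6646,.1094),"key_front":(.4975,.1154),"key_mid":(.5604,.1423),"nose":(.6508,.0964)}}
f=lambda p: np.concatenate([S(p,MOD[k])[:2]-np.array(v) for d in D.values() for k,v in d.items()])
r=least_squares(f,[.617,.09,.4],loss="soft_l1",f_scale=.003); print(r.x,f(r.x).reshape(-1,2)*1000)
p=r.x
overlay("top",p,5,(265,195,345,310),"pics/t1.png"); overlay("scene",p,2.8,(260,180,402,310),"pics/s1.png")
for s in (( .5959,.0827),(.5953,.0804)):
    d=np.array(s)-p[:2];c,q=np.cos(p[2]),np.sin(p[2]);print("slide",c*d[0]+q*d[1],-q*d[0]+c*d[1])
E
```

```text
[0.6169 0.0895 0.3946] [[ 0.2393 -0.8592]
 [-3.2386  2.1278]
 [-2.1564  0.3304]
 [ 0.6136  1.621 ]
 [-0.8262  1.0365]
 [-1.7661 -4.2285]
 [-0.0607 -0.4592]
 [ 4.4614 -0.8722]
 [ 0.3436  0.1304]
 [-1.7864 -2.679 ]
 [ 5.4738 -0.3635]
 [ 1.8339  3.6715]]
slide -0.022052342726087446 0.001772640422770799
slide -0.023490392680319907 -0.00011998006986155274
```

```bash
sleep 1
```

```text
(no output)
```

View pics/t1.png

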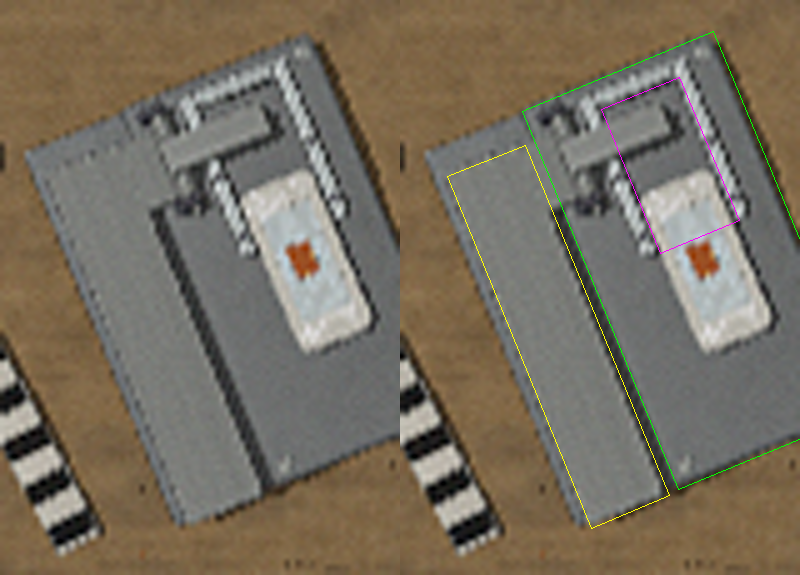

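View pics/s1.png

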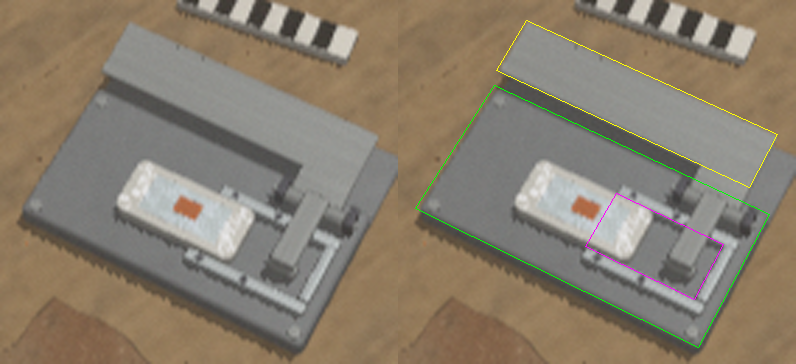

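```bash
python3 - <<'E'
from h import *
np.set_printoptions(precision=4,suppress=True)
T=[((65,-38,16),310,35),((-105,86,31),182,525),((65,93,4),25,155),((-105,52,27),265,490),((65,48,16),135,103)]
C=[((-105,-38,16),21,211),((65,-38,16),301,345),((-105,52,27),104,73),((-105,86,31),128,23),((50,86,31),377,137)]
pts=[("top",m,u/5+265-.5,v/5+195-.5) for m,u,v in T]+[("scene",m,u/2.8+260-.5,v/2.8+180-.5) for m,u,v in C]
f=lambda p:np.concatenate([np.array(proj(n,S(p,m)))-[u,v] for n,m,u,v in pts])
r=least_squares(f,[.617,.09,.395],loss="soft_l1",x_scale=[.01,.01,.05]);p=r.x;print(p,f(p).reshape(-1,2))
for n in("top","scene"):
    rr=least_squares(lambda p:np.concatenate([np.array(proj(m,S(p,q)))-[u,v] for m,q,u,v in pts if m==n]),p,x_scale=[.01,.01,.05]);print(n,rr.x)
np.save("pose.npy",p)
sl=lambda x:[([(x-35,-16,25),(x+35,-16,25),(x+35,16,25),(x-35,16,25)],(255,255,0))]
overlay("top",p,5,(265,195,345,310),"pics/t2.png",sl(-22)); overlay("scene",p,2.8,(260,180,402,310),"pics/s2.png",sl(-22))
E
```

```text
[0.6182 0.0898 0.3932] [[ 0.6244 -1.1835]
 [ 1.7598  0.0068]
 [ 0.1738 -0.6582]
 [ 0.673   0.4919]
 [-2.5803  0.983 ]
 [-0.5313 -0.5254]
 [ 0.3696  1.5535]
 [-1.1213 -0.5835]
 [ 0.8669 -0.6015]
 [ 1.4425 -0.3461]]
top [0.6173 0.0897 0.3758]
scene [0.6181 0.0897 0.3983]
```

View pics/t2.png

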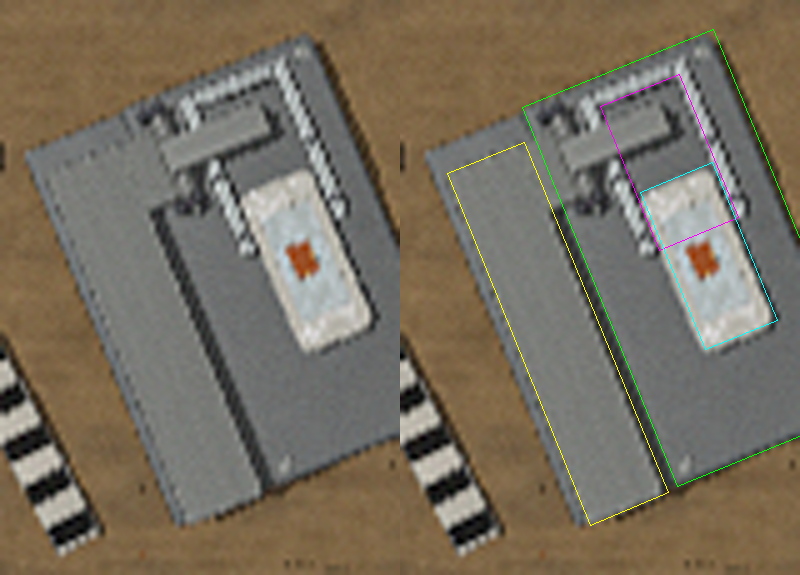

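View pics/s2.png

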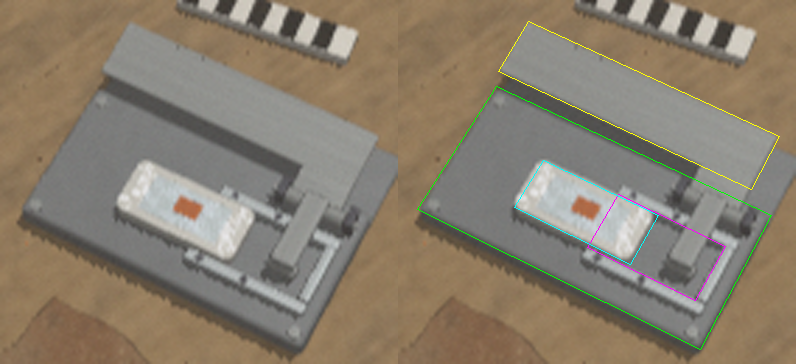

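Emit:
arm_command([
  [0,0,0],
  [0,0,0],
  [36,-18,0],
  [36,-18,0],
  [36,-18,0],
  [36,-18,0],
  [36,-18,0],
  [36,-18,0],
  [36,-18,0],
  [36,-18,0],
], turn=[-4.35,-4.35,0,0,0,0,0,0,0,0], grip=[0.37,0.37,0.37,0.37,0.37,0.37,0.37,0.37,0.37,0.37], newtons=40)

```text
clock: 2.13
position: [0.361, -0.3622, 0.1998]
ee_rot: [0.981, 0.195, 0.0, 0.0]
ft_force: [1.6, -0.2, -0.9]
grip_width: 0.631
```

Emit:
arm_command([
  [36,-18,0],
  [36,-18,0],
  [26,-32,0],
  [26,-32,0],
  [26,-32,0],
  [26,-32,0],
  [26,-32,0],
  [26,-32,10],
  [26,-32,20],
  [26,-32,20],
], turn=[0,0,0,0,0,0,0,0,0,0], grip=[0.37,0.37,0.37,0.37,0.37,0.37,0.37,0.37,0.37,0.37])

```text
clock: 2.97
position: [0.5054, 0.0072, 0.1535]
ee_rot: [0.981, 0.195, 0.001, 0.001]
ft_force: [0.6, -0.5, -1.0]
grip_width: 0.634
```

Emit:
arm_command([
  [24,-32,0],
  [24,-31,0],
  [0,0,0],
  [0,0,0],
], turn=[0,0,0,0], grip=[0.37,0.37,0.37,0.37])

```text
clock: 3.3
position: [0.5249, 0.0847, 0.1532]
ee_rot: [0.98, 0.197, 0.0, -0.001]
ft_force: [0.0, -1.1, -1.8]
grip_width: 0.63
```

```bash
cat > st.py <<'E'
from h import *
import sys
np.set_printoptions(precision=4,suppress=True)
p=np.array([.617,.090,.393]); o=manip.get_obs(); q=np.array(o["position"]); d=q[:2]-p[:2]; c,s=np.cos(p[2]),np.sin(p[2])
print("stage mm",1000*(c*d[0]+s*d[1]),1000*(-s*d[0]+c*d[1]),1000*q[2],"F",o["ft_force"],"w",o["grip_width"],o["clock"],"yaw",2*np.arctan2(o["ee_rot"][1],o["ee_rot"][0]))
x0=float(sys.argv[2]) if len(sys.argv)>2 else -22
sl=[([(x0-35,-16,25),(x0+35,-16,25),(x0+35,16,25),(x0-35,16,25)],(255,255,0))]
overlay("top",p,5,(265,195,345,310),f"pics/t{sys.argv[1]}.png",sl); overlay("scene",p,2.8,(260,180,402,310),f"pics/s{sys.argv[1]}.png",sl)
for cam in("scene","top"):
  for nm in ("slide","nose"):
    for r in manip.tip_of(nm,cam)[:1]:
        w=c2w(cam,r["xyz"]);e=w[:2]-p[:2];print(cam,nm,round(r["score"],2),1000*np.array([c*e[0]+s*e[1],-s*e[0]+c*e[1],w[2]]))
E
python3 st.py 3
```

```text
stage mm -87.16591208183287 30.364273971218132 153.17232398288684 F [ 0.0185 -1.0932 -1.8259] w 0.6296683329311107 3.3 yaw 0.39735672394437704
scene slide 0.84 [-23.0201  -0.2506  15.756 ]
scene nose 0.96 [36.8994 -1.1182 16.0836]
top slide 0.72 [-24.0094   3.1624  15.3129]
top nose 0.71 [34.9327 -7.074  16.6629]
```

View pics/t3.png

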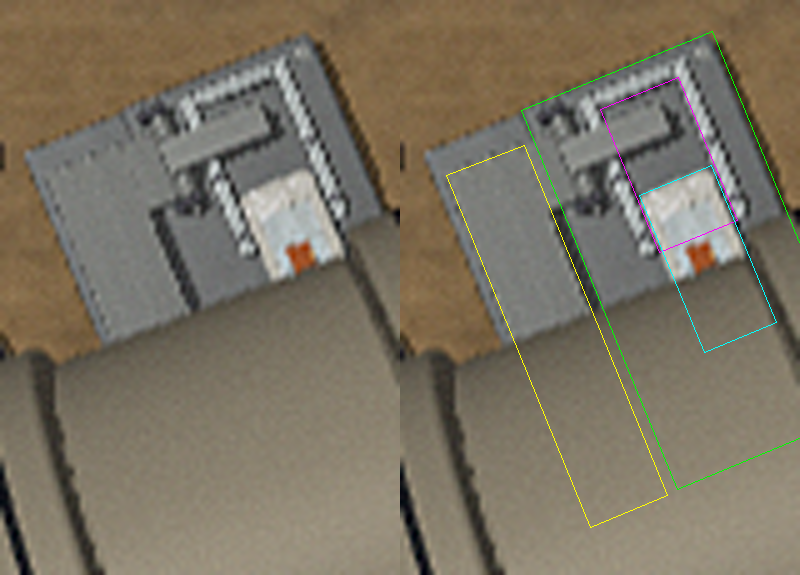

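View pics/s3.png

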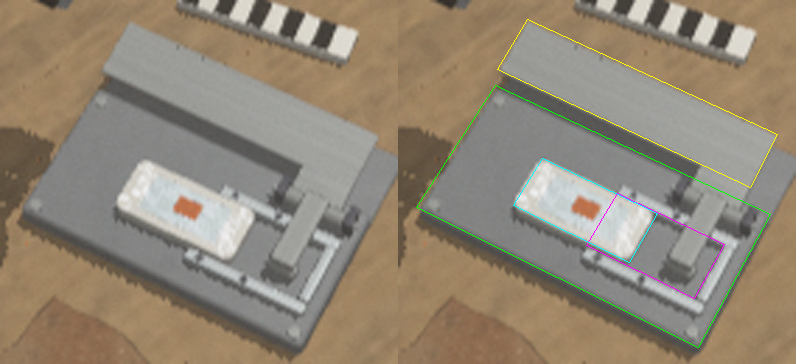

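Emit:
arm_command([
  [3,-2,20],
  [3,-2,20],
  [0,0,20],
  [0,0,20],
  [0,0,15],
  [0,0,8],
  [0,0,0],
  [0,0,0],
], turn=[0,0,0,0,0,0,0,0], grip=[0.37,0.37,0.37,0.37,0.37,0.37,0.37,0.37])

```text
clock: 4.27
position: [0.5291, 0.0875, 0.0506]
ee_rot: [0.981, 0.195, 0.0, 0.0]
ft_force: [0.1, 0.1, 0.4]
grip_width: 0.626
```

```bash
python3 st.py 4
```

```text
stage mm -82.16071099035759 31.333031061242696 50.59546541681477 F [0.146  0.1235 0.3543] w 0.6264731364107785 4.2667 yaw 0.3919947521639349
scene slide 0.85 [-22.5508   1.0186  17.536 ]
scene nose 0.62 [40.581  -1.4288 15.8401]
top slide 0.76 [-23.0065   0.9472  13.4482]
top nose 0.79 [35.0951 -9.3473 18.8664]
```

View pics/s4.png

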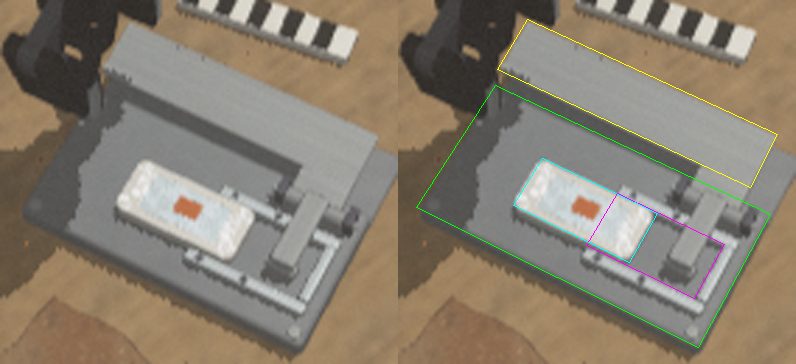

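```bash
python3 - <<'E'
from h import *
im=manip.camera("scene"); cv2.imwrite("pics/w5.png",cv2.resize(im[110:310,200:410],None,fx=3,fy=3,interpolation=cv2.INTER_CUBIC))
E
```

```text
(no output)
```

View pics/w5.png

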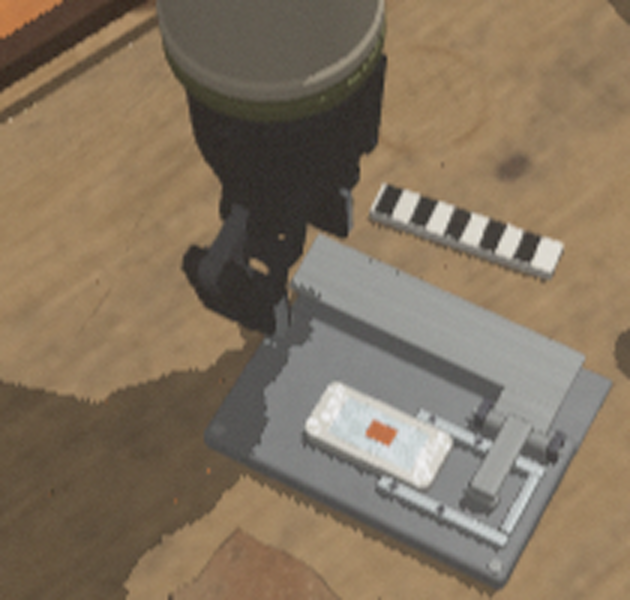

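```bash
python3 - <<'E'
from h import *
p=[.617,.09,.393]
for y in (31.3-27,31.3-34,31.3-41,31.3+27,31.3+34,31.3+41):
  for x in (-93,-71): 
    u,v=proj("scene",S(p,(x,y,55))); print(y,x,round((u-200)*3),round((v-110)*3))
E
```

```text
4.300000000000001 -93 255 339
4.300000000000001 -71 294 357
-2.6999999999999993 -93 248 350
-2.6999999999999993 -71 287 369
-9.7 -93 241 361
-9.7 -71 280 380
58.3 -93 309 255
58.3 -71 348 273
65.3 -93 316 245
65.3 -71 354 262
72.3 -93 323 234
72.3 -71 361 252
```

Emit:
arm_command([
  [1,-2,6],
  [0,0,6],
  [0,0,5],
  [0,0,0],
  [0,0,0],
], turn=[0,0,0,0,0], grip=[0.37,0.37,0.37,0.37,0.37])

```text
clock: 5.03
position: [0.5286, 0.09, 0.0326]
ee_rot: [0.981, 0.195, -0.001, -0.0]
ft_force: [0.9, 0.3, 0.2]
grip_width: 0.629
```

```bash
cat > v.py <<'E'
from h import *
import sys
im=manip.camera("scene"); cv2.imwrite(f"pics/w{sys.argv[1]}.png",cv2.resize(im[150:280,250:410],None,fx=4.6,fy=4.6,interpolation=cv2.INTER_CUBIC))
o=manip.get_obs(); q=np.array(o["position"]);p=[.617,.09,.393];d=q[:2]-p[:2]; c,s=np.cos(p[2]),np.sin(p[2])
print("stage mm",1000*(c*d[0]+s*d[1]),1000*(-s*d[0]+c*d[1]),1000*q[2],"F",o["ft_force"],"w",o["grip_width"],o["clock"])
E
python3 v.py 6
```

```text
stage mm -81.3103093465979 33.81788975572243 32.96954761818153 F [-0.01614954 -0.43265027  1.12236823] w 0.6300914518859476 5.0833
```

View pics/w6.png

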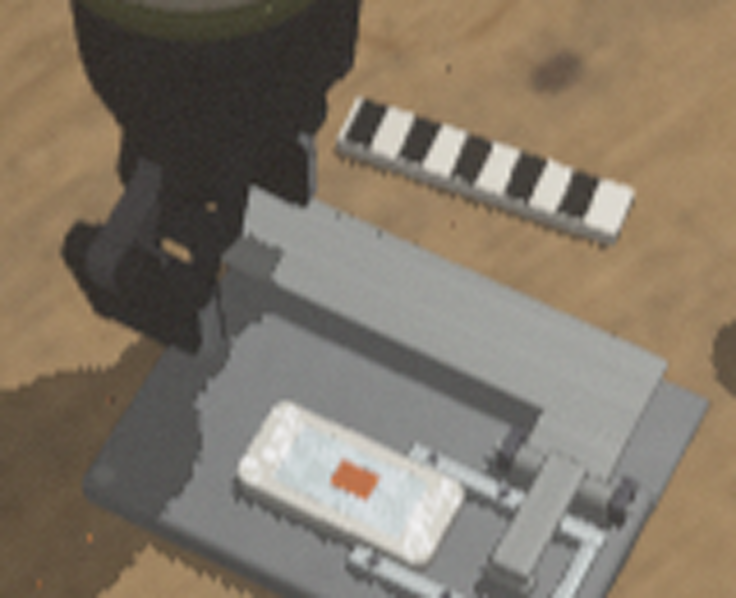

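```bash
python3 - <<'E'
from h import *
p=[.617,.09,.393]
P=lambda x,y,z:[round((a-b)*4.6) for a,b in zip(proj("scene",S(p,(x,y,z))),(250,150))]
for z in (33,40,48):
  for y in (0,7,60.6,68): print(z,y,P(-92,y,z),P(-70,y,z))
E
python3 - <<'E'
import sys; sys.path.insert(0,'.')
from h import *
im=manip.camera("scene"); cv2.imwrite("pics/z6.png",cv2.resize(im[165:235,255:335],None,fx=9,fy=8.5,interpolation=cv2.INTER_NEAREST))
im=np.clip(im.astype(float)*2.5,0,255).astype(np.uint8)
cv2.imwrite("pics/z6b.png",cv2.resize(im[165:235,255:335],None,fx=8.5,fy=8.5,interpolation=cv2.INTER_NEAREST))
E
```

```text
33 0 [163, 379] [221, 407]
33 7 [173, 362] [232, 390]
33 60.6 [253, 237] [311, 264]
33 68 [264, 221] [321, 247]
40 0 [161, 369] [220, 397]
40 7 [172, 352] [231, 380]
40 60.6 [252, 227] [310, 254]
40 68 [263, 210] [321, 237]
48 0 [159, 358] [219, 386]
48 7 [170, 341] [229, 369]
48 60.6 [251, 214] [309, 241]
48 68 [262, 197] [320, 224]
```

View pics/z6b.png

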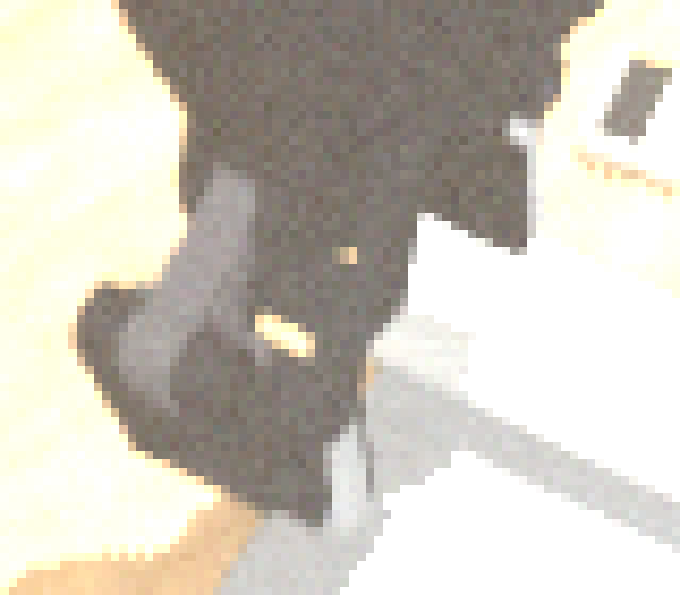

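Emit:
arm_command([
  [0,0,3],
  [0,0,3],
  [0,0,0],
  [0,0,0],
], turn=[0,0,0,0], grip=[0.37,0.37,0.37,0.37])

```text
clock: 5.47
position: [0.5289, 0.09, 0.027]
ee_rot: [0.981, 0.195, -0.0, 0.0]
ft_force: [-0.5, 0.2, 0.4]
grip_width: 0.63
```

```bash
python3 v.py 7
```

```text
stage mm -81.24077035531373 33.7102030277901 27.161570303291658 F [-0.26852736 -0.27642868 -0.43042193] w 0.6276166175001106 5.5167
```

View pics/w7.png

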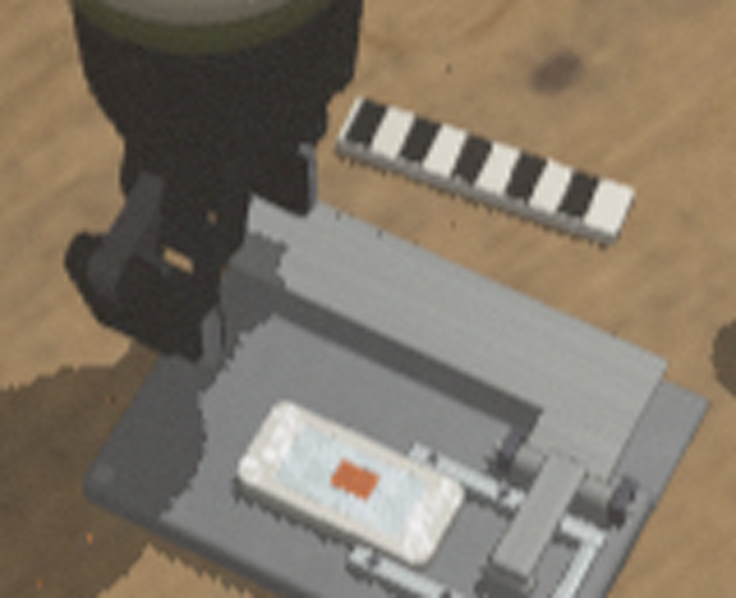

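Emit:
arm_command([
  [0,0,3],
  [0,0,3],
  [0,0,0],
  [0,0,0],
], turn=[0,0,0,0], grip=[0.37,0.37,0.37,0.37])

```text
clock: 5.85
position: [0.5289, 0.09, 0.021]
ee_rot: [0.981, 0.195, -0.0, 0.0]
ft_force: [-0.3, 0.5, -0.0]
grip_width: 0.634
```

```bash
python3 v.py 8
```

```text
stage mm -81.250664403867 33.77898330555979 21.10665347105551 F [ 0.1130669   0.26970303 -0.31472977] w 0.6319778059420864 5.9
```

View pics/w8.png

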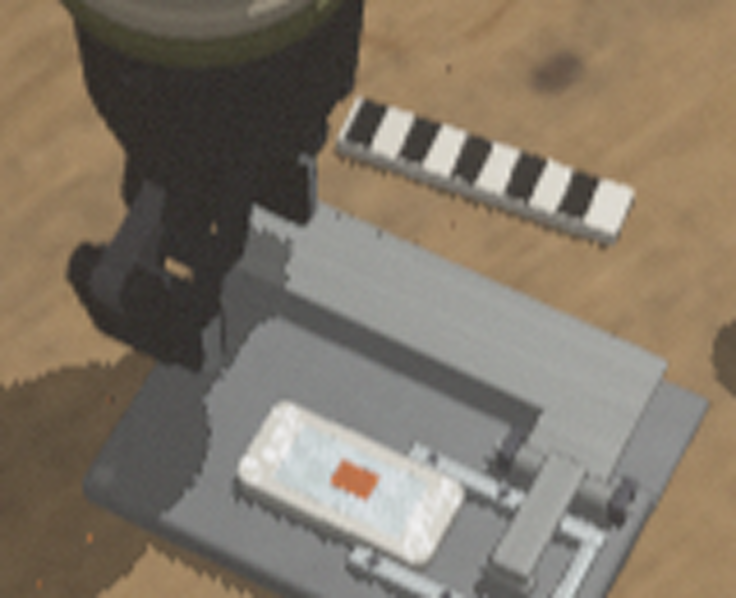

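Emit:
arm_command([
  [0,0,2],
  [0,0,2],
  [0,0,0],
  [0,0,0],
], turn=[0,0,0,0], grip=[0.37,0.37,0.37,0.37])

```text
clock: 6.23
position: [0.529, 0.09, 0.0171]
ee_rot: [0.981, 0.195, -0.0, 0.0]
ft_force: [0.3, 0.3, 0.1]
grip_width: 0.631
```

```bash
python3 v.py 9
```

```text
stage mm -81.18058523867833 33.739006606403024 17.175168774298353 F [ 0.10275238  0.27318722 -0.23210822] w 0.6348462650499881 6.2833
```

View pics/w9.png

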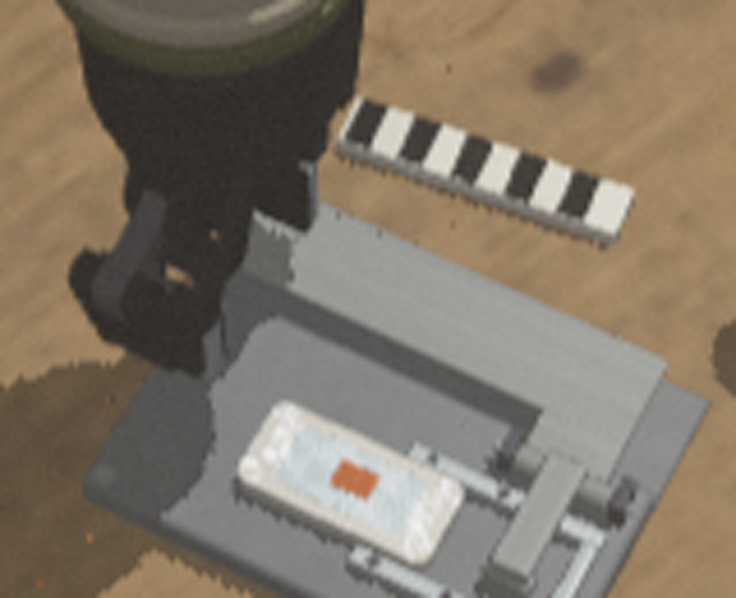

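Emit:
arm_command([
  [0,0,2],
  [0,0,1],
  [0,0,0],
  [0,0,0],
], turn=[0,0,0,0], grip=[0.37,0.37,0.37,0.37])

```text
clock: 6.62
position: [0.529, 0.0901, 0.0141]
ee_rot: [0.981, 0.195, -0.0, 0.0]
ft_force: [0.4, -0.8, 0.3]
grip_width: 0.63
```

```bash
cat > z.py <<'E'
from h import *
import sys
im=manip.camera("scene"); 
g=np.clip(255*(im.astype(float)/255)**.55,0,255).astype(np.uint8)
p=[.617,.09,.393]
k=7
c=cv2.resize(g[165:250,250:345],None,fx=k,fy=k,interpolation=cv2.INTER_CUBIC)
for P,col in [([(-105,52,27),(50,52,27),(50,86,31),(-105,86,31)],(0,255,255)),([(-105,-38,16),(65,-38,16),(65,48,16),(-105,48,16)],(0,255,0))]:
    q=np.array([proj("scene",S(p,x)) for x in P]); cv2.polylines(c,[((q-[250,165]+.5)*k).astype(int).reshape(-1,1,2)],True,col,1)
cv2.imwrite(f"pics/z{sys.argv[1]}.png",c)
E
python3 z.py 10
```

```text
(no output)
```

View pics/z10.png

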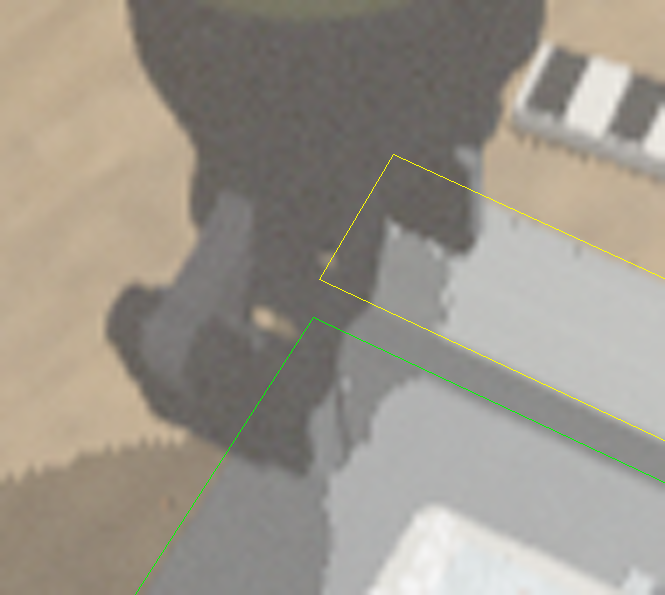

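Emit:
arm_command([
  [0,0,1.5],
  [0,0,1.5],
  [0,0,0],
  [0,0,0],
], turn=[0,0,0,0], grip=[0.37,0.37,0.37,0.37])

```text
clock: 7.0
position: [0.529, 0.09, 0.0111]
ee_rot: [0.981, 0.195, -0.0, 0.0]
ft_force: [-0.2, 0.7, 0.5]
grip_width: 0.629
```

Emit:
arm_command([
  [0,0,1.5],
  [0,0,1.5],
  [0,0,0],
  [0,0,0],
], turn=[0,0,0,0], grip=[0.37,0.37,0.37,0.37])

```text
clock: 7.33
position: [0.529, 0.0901, 0.0081]
ee_rot: [0.981, 0.195, -0.0, 0.0]
ft_force: [0.4, -0.0, 0.1]
grip_width: 0.626
```

```bash
python3 z.py 11; python3 st.py 11
```

```text
stage mm -81.20961004806644 33.763949892819305 8.167373726647067 F [0.4833 0.0126 0.2075] w 0.6346915873917621 7.3833 yaw 0.3926557906466151
scene slide 0.85 [-21.3135   2.2884  16.2258]
scene nose 0.7 [40.0915 -1.1309 17.0937]
top slide 0.74 [-23.3331   1.3731  15.137 ]
top nose 0.94 [36.4171 -6.831  17.2262]
```

View pics/z11.png

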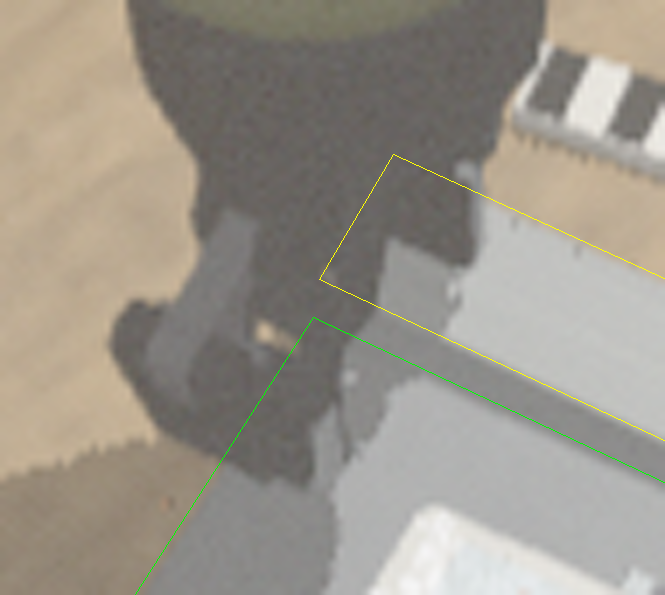

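```bash
python3 - <<'E'
from h import *
p=[.617,.09,.393]
K=np.array([250+475/7-.5,165+265/7-.5]);A=np.array([250+342/7-.5,165+462/7-.5]);B=np.array([250+305/7-.5,165+485/7-.5])
def pr(x,y,z): return np.array(proj("scene",S(p,(x,y,z))))
f=lambda q:np.r_[pr(q[0],q[1]+26.8,q[2])-K,pr(q[0],q[1]-26.8,q[2])-A]
for x0 in (-90,-60):
  r=least_squares(f,[x0,34,30]);print(r.x,r.fun)
f=lambda q:np.r_[pr(q[0],33.8+q[2],q[1])-K,pr(q[0],33.8-q[2],q[1])-A]
r=least_squares(f,[-70,30,26]);print("sym free gap",r.x,r.fun)
for z in (33,40,47):
  for n,c in (("K",K),("A",A),("B",B)):
    w=ray("scene",*c,z/1000);d=w[:2]-np.array(p[:2]);c_,s=np.cos(.393),np.sin(.393);print(z,n,1000*(c_*d[0]+s*d[1]),1000*(-s*d[0]+c_*d[1]))
E
```

```text
[-62.80201791  20.82478736  74.59692245] [-0.47824859 -0.30048678  0.46643941  0.29306699]
[-62.80202106  20.8247923   74.59691201] [-0.47824867 -0.30048662  0.46643958  0.29306674]
sym free gap [-71.27695029  46.66606961  27.82258224] [-0.47824831 -0.30048731  0.46643912  0.29306736]
33 K -74.51333926720218 68.34705873886145
33 A -76.28989494217389 11.92922015471722
33 B -80.56508392023063 3.3565496928511345
40 K -72.39759723377657 64.84007241952503
40 A -74.1580778476524 8.932727379099198
40 B -78.39458302593516 0.43762622922800465
47 K -70.28185520035082 61.33308610018859
47 A -72.02626075313101 5.936234603481246
47 B -76.22408213163969 -2.481297234395094
```

Emit:
arm_command([
  [0,0,1.5],
  [0,0,1.5],
  [0,0,0],
  [0,0,0],
], turn=[0,0,0,0], grip=[0.37,0.37,0.37,0.37])

```text
clock: 8.02
position: [0.529, 0.09, 0.005]
ee_rot: [0.981, 0.195, -0.0, 0.0]
ft_force: [-0.9, 0.3, 0.1]
grip_width: 0.628
```

```bash
python3 z.py 12; python3 - <<'E'
from h import *
print(manip.get_obs()["ft_force"])
im=manip.camera("top"); cv2.imwrite("pics/top12.png",cv2.resize(im[190:400,230:420],None,fx=2.8,fy=2.8))
E
```

```text
[-0.17614468  0.22899987 -0.21429943]
```

View pics/z12.png

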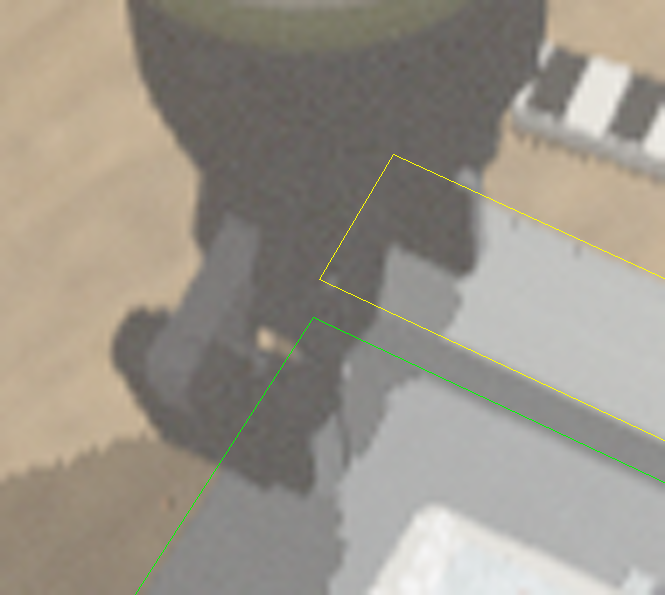

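View pics/top12.png

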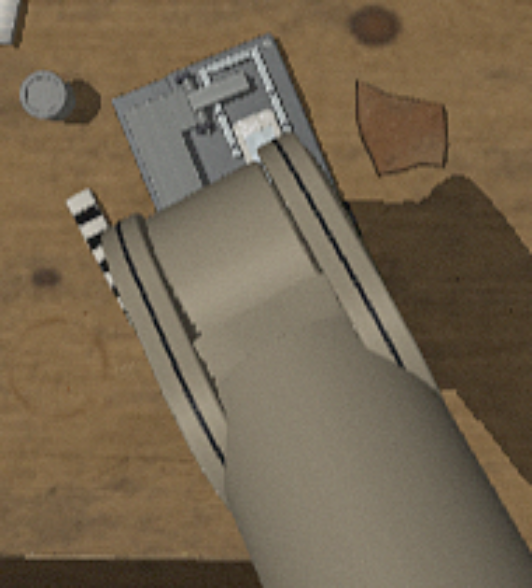

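Emit:
arm_command([
  [0,0,1.5],
  [0,0,1.5],
  [0,0,0],
], turn=[0,0,0], grip=[0.37,0.37,0.37])

```text
clock: 8.37
position: [0.5289, 0.09, 0.0019]
ee_rot: [0.981, 0.195, -0.0, 0.0]
ft_force: [-0.3, -0.2, -0.6]
grip_width: 0.632
```

Emit:
arm_command([
  [0,0,1],
  [0,0,1],
  [0,0,0],
], turn=[0,0,0], grip=[0.37,0.37,0.37])

```text
clock: 8.62
position: [0.529, 0.0901, -0.0]
ee_rot: [0.981, 0.195, -0.0, 0.0]
ft_force: [0.0, -0.2, 0.2]
grip_width: 0.629
```

Emit:
arm_command([
  [0,0,1.5],
  [0,0,1.5],
  [0,0,0],
], turn=[0,0,0], grip=[0.37,0.37,0.37])

```text
clock: 8.87
position: [0.5289, 0.09, -0.0031]
ee_rot: [0.981, 0.195, -0.0, 0.0]
ft_force: [-0.4, -0.3, -1.0]
grip_width: 0.628
```

```bash
python3 z.py 13; python3 v.py 13
```

```text
stage mm -81.28524365735093 33.751680928054775 -2.8958354232536676 F [ 0.11389172 -0.12377341  0.30819708] w 0.6281706816193547 8.9667
```

View pics/z13.png

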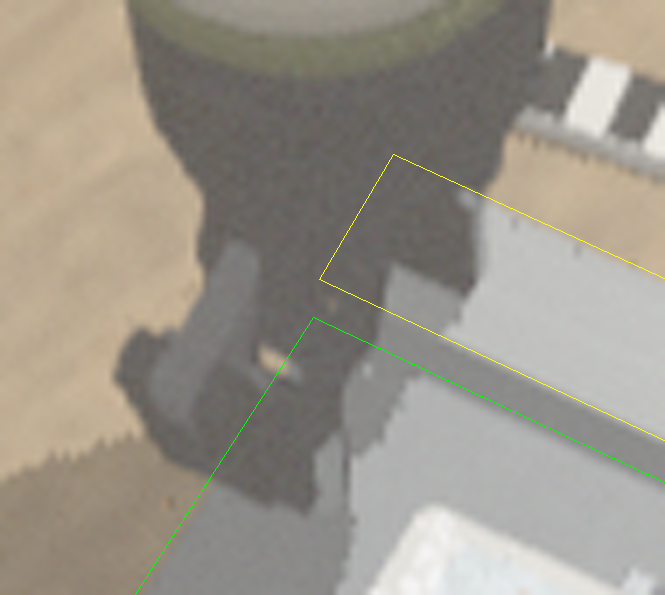

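Emit:
arm_command([
  [0,0,1.5],
  [0,0,1.5],
  [0,0,0],
], turn=[0,0,0], grip=[0.37,0.37,0.37])

```text
clock: 9.22
position: [0.5289, 0.09, -0.0061]
ee_rot: [0.981, 0.195, -0.0, 0.0]
ft_force: [-1.1, 0.5, 0.1]
grip_width: 0.631
```

Emit:
arm_command([
  [0,0,1],
  [0,0,1],
  [0,0,0],
], turn=[0,0,0], grip=[0.37,0.37,0.37])

```text
clock: 9.47
position: [0.5291, 0.0902, -0.0078]
ee_rot: [0.981, 0.195, 0.0, 0.0]
ft_force: [-1.0, 0.5, 3.4]
grip_width: 0.628
```

Emit:
arm_command([
  [0,0,1],
  [0,0,1],
  [0,0,0],
], turn=[0,0,0], grip=[0.37,0.37,0.37])

```text
clock: 9.72
position: [0.529, 0.0903, -0.0099]
ee_rot: [0.981, 0.195, -0.0, -0.0]
ft_force: [-1.7, 1.1, 4.1]
grip_width: 0.63
```

Emit:
arm_command([
  [0,0,1.5],
  [0,0,1.5],
  [0,0,1.5],
  [0,0,1],
  [0,0,0],
  [0,0,0],
], turn=[0,0,0,0,0,0], grip=[0.37,0.37,0.37,0.37,0.37,0.37])

```text
clock: 10.22
position: [0.5292, 0.0902, -0.0152]
ee_rot: [0.981, 0.195, 0.0, 0.0]
ft_force: [-3.4, 0.1, 7.4]
grip_width: 0.628
```

```bash
python3 z.py 14; python3 v.py 14;python3 st.py 14
```

```text
stage mm -81.05824752422102 33.8668404761721 -15.122012526955684 F [-2.02466884  0.18580594  6.81869441] w 0.6317616368850917 10.3167
stage mm -81.05824752422102 33.8668404761721 -15.122012526955684 F [-2.0247  0.1858  6.8187] w 0.6317616368850917 10.3167 yaw 0.39280740196138325
scene slide 0.74 [-22.6989   1.9     15.6096]
scene nose 0.96 [39.4926 -0.2663 28.0054]
top slide 0.73 [-22.511   -0.8992  14.4657]
top nose 0.96 [37.0564 -5.4755 28.466 ]
```

View pics/z14.png

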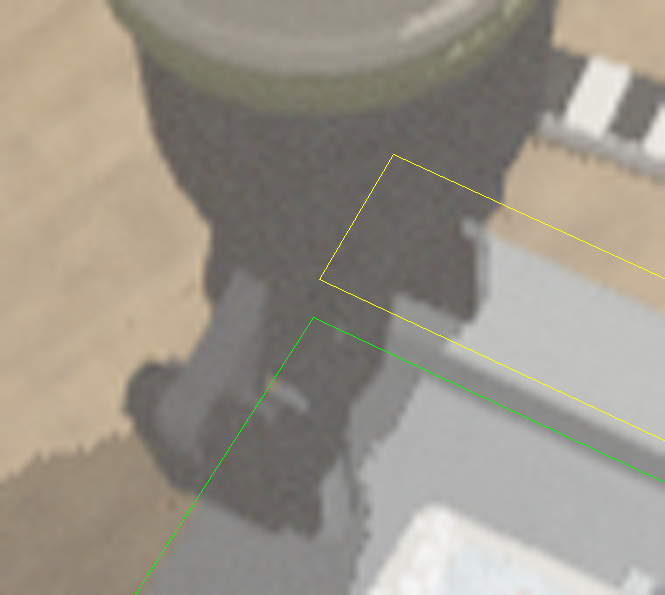

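View pics/w14.png

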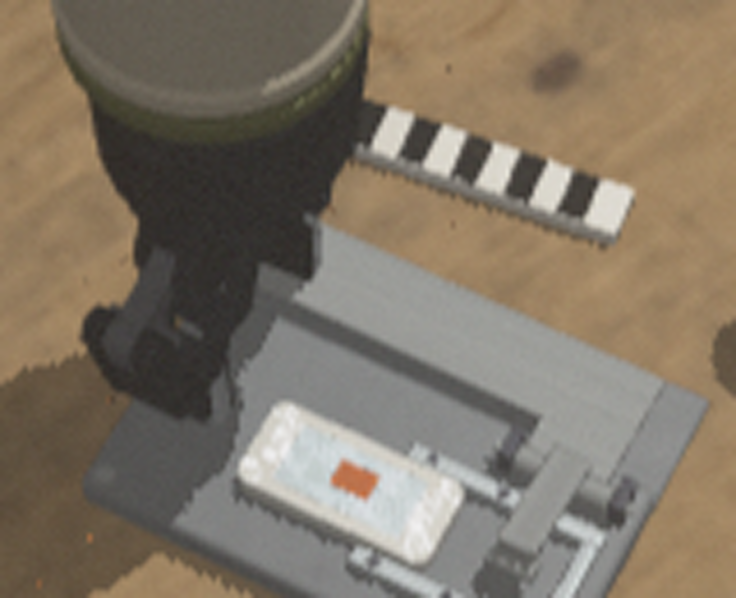

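Emit:
arm_command([
  [0,0,1],
  [0,0,0],
  [4,0,0],
  [4,0,0],
  [4,0,0],
  [4,0,0],
  [4,0,0],
  [0,0,0],
], turn=[0,0,0,0,0,0,0,0], grip=[0.37,0.37,0.37,0.37,0.37,0.37,0.37,0.37])

```text
clock: 11.28
position: [0.5473, 0.0976, -0.0164]
ee_rot: [0.981, 0.195, -0.001, 0.0]
ft_force: [-5.0, -0.7, 8.2]
grip_width: 0.631
```

```bash
python3 v.py 15;python3 st.py 15 -17
```

```text
stage mm -61.48163323600977 33.72727453597807 -16.366093213998774 F [-3.84421536 -0.24118542  7.61150922] w 0.6288414431889009 11.3333
stage mm -61.48163323600977 33.72727453597807 -16.366093213998774 F [-3.8442 -0.2412  7.6115] w 0.6288414431889009 11.3333 yaw 0.39273917985487383
scene slide 0.96 [-14.7365  -0.0203  17.0932]
scene nose 0.76 [37.6466 -1.456  29.4976]
top slide 0.19 [51.1541 -0.1566 12.7557]
top nose 0.85 [37.6905 -4.1285 29.1964]
```

View pics/w15.png

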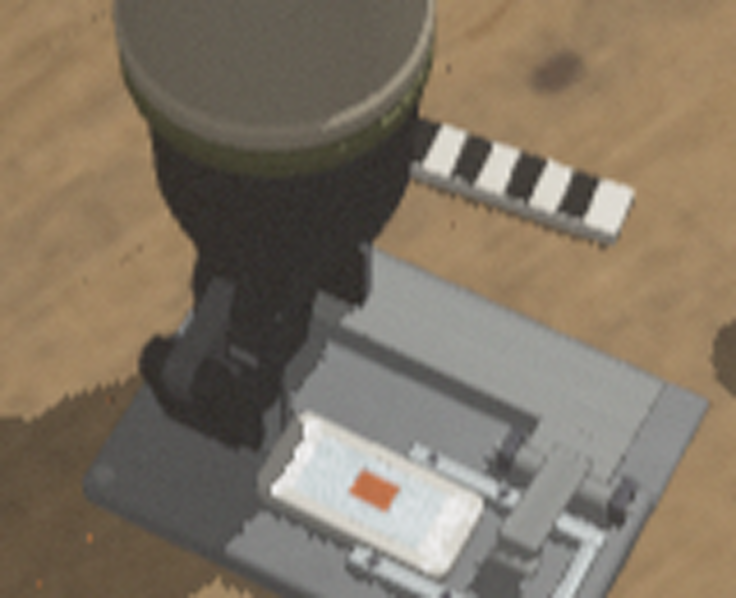

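Emit:
arm_command([
  [4,0,0],
  [4,0,0],
  [4,0,0],
  [4,0,0],
  [4,0,0],
  [3,0,0],
  [3,0,0],
  [0,0,0],
], turn=[0,0,0,0,0,0,0,0], grip=[0.37,0.37,0.37,0.37,0.37,0.37,0.37,0.37])

```text
clock: 12.3
position: [0.5712, 0.1075, -0.0164]
ee_rot: [0.981, 0.195, -0.001, 0.0]
ft_force: [-3.7, -1.4, 7.7]
grip_width: 0.629
```

```bash
python3 v.py 16;python3 st.py 16 10
```

```text
stage mm -35.590164222454554 33.76181914794814 -16.35549247415257 F [-4.21465551 -1.08728399  7.52434136] w 0.6318543486806686 12.35
stage mm -35.590164222454554 33.76181914794814 -16.35549247415257 F [-4.2147 -1.0873  7.5243] w 0.6318543486806686 12.35 yaw 0.39271305058824896
scene slide 0.93 [10.0687  0.084  18.7378]
scene nose 0.55 [39.9681  0.8062 31.4858]
top nose 0.18 [51.5046  0.452  12.972 ]
```

View pics/w16.png

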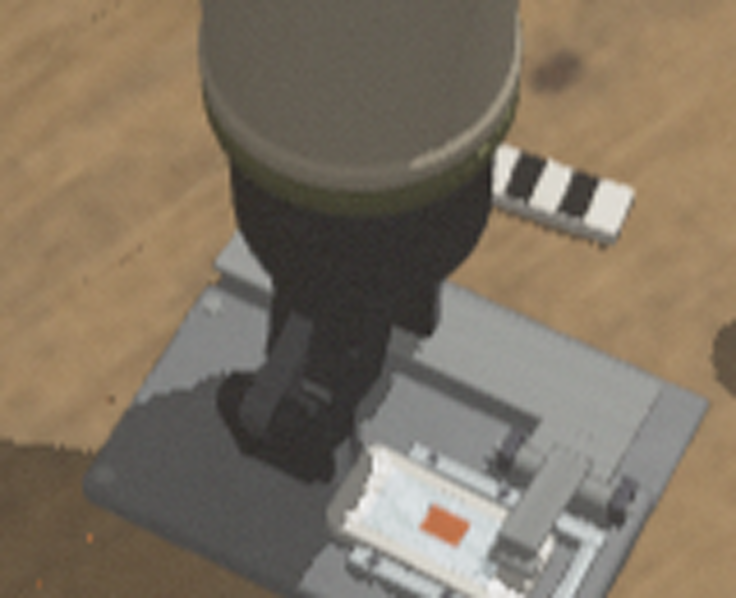

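Emit:
arm_command([
  [1.5,0,0],
  [1.5,0,0],
  [1,0,0],
  [1,0,0],
  [0.5,0,0],
  [0,0,0],
], turn=[0,0,0,0,0,0], grip=[0.37,0.37,0.37,0.37,0.37,0.37])

```text
clock: 13.15
position: [0.5758, 0.1094, -0.0164]
ee_rot: [0.981, 0.195, -0.001, 0.0]
ft_force: [-5.8, -0.7, 8.4]
grip_width: 0.627
```

Emit:
arm_command([
  [0.5,0,0],
  [0.5,0,0],
  [0.5,0,0],
  [0,0,0],
], turn=[0,0,0,0], grip=[0.37,0.37,0.37,0.37])

```text
clock: 13.48
position: [0.5771, 0.11, -0.0165]
ee_rot: [0.981, 0.195, -0.001, 0.0]
ft_force: [-6.2, -1.3, 8.9]
grip_width: 0.632
```

```bash
python3 v.py 17;python3 st.py 17 17
```

```text
stage mm -29.20429558104202 33.73686741983652 -16.470007606265007 F [-6.67420939 -1.29845993  8.64733447] w 0.6336336126383163 13.5333
stage mm -29.20429558104202 33.73686741983652 -16.470007606265007 F [-6.6742 -1.2985  8.6473] w 0.6336336126383163 13.5333 yaw 0.39272813272708107
scene slide 0.86 [18.6116 -0.2108 17.4375]
scene nose 0.67 [38.3119 -0.3917 28.0128]
```

View pics/s17.png

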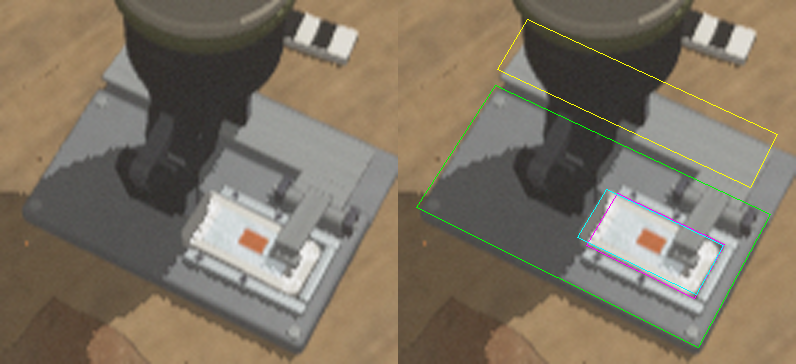

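Emit:
arm_command([
  [0.5,0,0],
  [0.5,0,0],
  [0,0,0],
  [0,0,0],
], turn=[0,0,0,0], grip=[0.37,0.37,0.37,0.37])

```text
clock: 14.17
position: [0.5778, 0.1102, -0.0165]
ee_rot: [0.981, 0.195, -0.001, 0.0]
ft_force: [-6.1, -1.9, 9.6]
grip_width: 0.627
```

Emit:
arm_command([
  [0.5,0,0],
  [0.5,0,0],
  [0,0,0],
  [0,0,0],
], turn=[0,0,0,0], grip=[0.37,0.37,0.37,0.37])

```text
clock: 14.5
position: [0.5779, 0.1103, -0.0166]
ee_rot: [0.981, 0.195, -0.002, 0.001]
ft_force: [-11.1, -2.4, 12.4]
grip_width: 0.631
```

Emit:
arm_command([
  [0,0,0],
  [-2,0,0],
  [-2,0,0],
  [-2,0,0],
  [-2,0,-1],
  [0,0,-3],
  [0,0,-3],
  [0,0,-3],
  [0,0,-3],
  [0,0,-5],
], turn=[0,0,0,0,0,0,0,0,0,0], grip=[0.37,0.37,0.37,0.37,0.37,0.37,0.37,0.37,0.37,0.37])

```text
clock: 15.33
position: [0.572, 0.1077, 0.0014]
ee_rot: [0.981, 0.195, -0.001, 0.0]
ft_force: [0.3, -0.1, -0.3]
grip_width: 0.629
```

```bash
python3 v.py 18;python3 st.py 18 17
```

```text
stage mm -33.95074605377308 33.570683211338306 2.674677634233791 F [0.72617562 0.07283285 1.71988943] w 0.6306827115892251 15.3833
stage mm -33.95074605377308 33.570683211338306 2.674677634233791 F [0.7262 0.0728 1.7199] w 0.6306827115892251 15.3833 yaw 0.3925873651204004
scene slide 0.68 [17.8206 -2.363  15.574 ]
scene nose 0.77 [38.9659 -3.1414 24.9811]
```

View pics/s18.png

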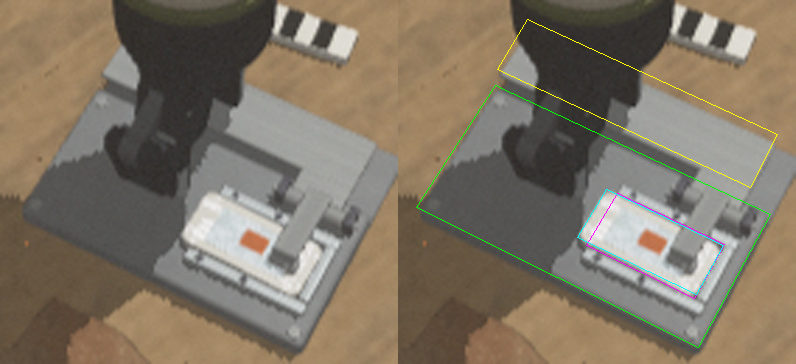

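Emit:
arm_command([
  [0,0,-15],
  [0,0,-25],
  [0,0,-35],
  [-20,0,-35],
  [-30,10,-35],
  [-30,30,0],
  [-30,30,0],
  [-30,30,0],
  [0,30,0],
  [0,30,0],
], turn=[0,0,0,0,0,0,0,0,0,0], grip=[0.37,0.37,0.37,0.37,0.37,0.37,0.37,0.37,0.37,0.37])

```text
clock: 16.52
position: [0.5071, -0.0915, 0.143]
ee_rot: [0.981, 0.194, -0.0, 0.001]
ft_force: [0.6, 1.0, 0.8]
grip_width: 0.628
```

Emit:
arm_command([
  [0,35,0],
  [0,35,0],
  [0,0,0],
  [0,0,0],
], turn=[0,0,0,0], grip=[0.37,0.37,0.37,0.37])

```text
clock: 16.85
position: [0.5347, -0.1554, 0.142]
ee_rot: [0.981, 0.193, -0.0, -0.0]
ft_force: [1.3, 0.9, 0.8]
grip_width: 0.629
```

```bash
python3 st.py 19 17; python3 - <<'E'
from h import *
for c in("scene","top"):
  manip.camera(c)
  for n in("sherd_04","film_can","scale_bar"):
    r=manip.tip_of(n,c)
    if r: print(c,n,np.round(c2w(c,r[0]["xyz"]),4))
E
```

```text
stage mm -169.9782670218934 -195.17617551623914 141.9655648524588 F [1.2808 0.8871 0.8027] w 0.6287677483990578 16.85 yaw 0.38926224333509135
scene slide 0.8 [18.6793 -0.9881 16.4122]
scene nose 0.68 [39.2418 -0.6556 27.3379]
top slide 0.82 [15.3006  1.6749 15.8588]
top nose 0.65 [35.355  -5.0627 26.594 ]
scene sherd_04 [ 0.6251 -0.0206  0.0028]
scene film_can [0.6425 0.2408 0.0026]
scene scale_bar [0.5224 0.1981 0.0007]
top sherd_04 [ 6.231e-01 -1.590e-02 -3.000e-04]
top film_can [0.6428 0.2436 0.0018]
top scale_bar [0.5255 0.1989 0.0042]
```

View pics/s19.png

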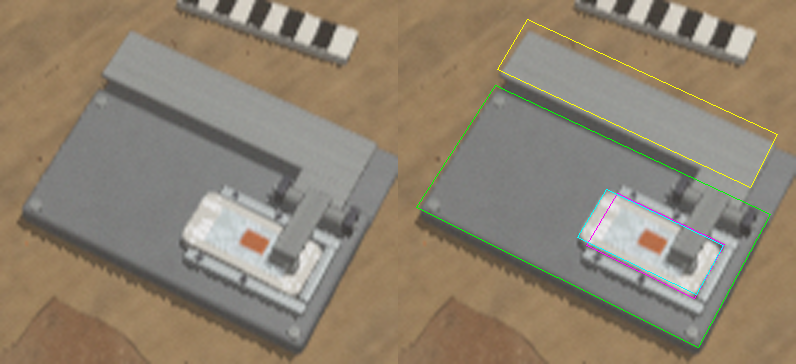

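View pics/t19.png

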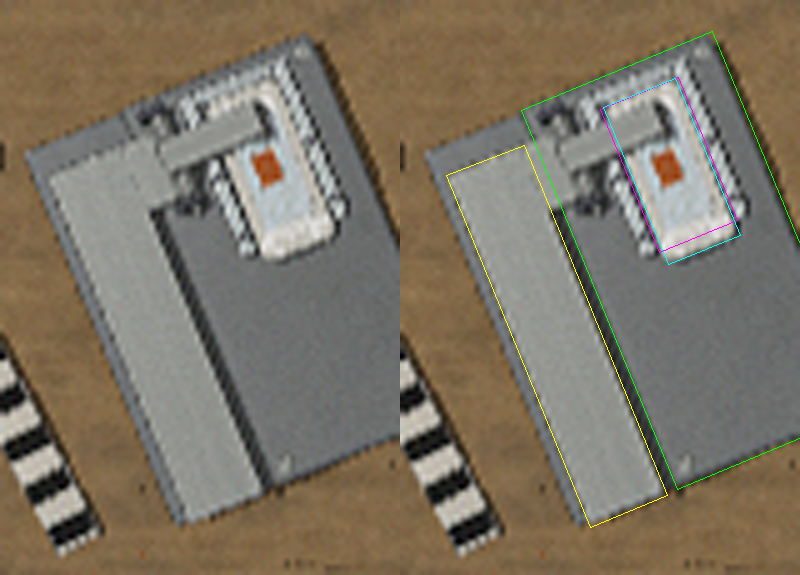

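```bash
python3 -c "
from h import *
o=manip.get_obs();print(o['joint_velocities'])
print(manip.hand_in())"
```

```text
[ 0.0016273   0.00082047 -0.00110013 -0.00123176  0.00071461 -0.00016417
 -0.00032547]
the job is handed in; nothing more can be done
None
```

I loaded the slide into the stage and handed the job in at about 17 s of the 48 s allowed. My last checks say it is home and held by the clip; no verdict was reported.

**What I did:**
- I pressed the key with one fingertip to roughly 0.3 rad. I judged that from the nose being 28–29 mm above the desk and about 7.5 N on the hand.
- With the key held down, I pushed the slide 40 mm with the other fingertip, until the hand stopped advancing and the push force jumped from about 6 to 11 N.
- I then backed off a few millimetres, let the key up and drew the hand clear.

**Last checks:**
- **Slide position:** the slide outline for the home position (stage x 17) matched both pictures. The networks gave x 18.7 from the scene camera and 15.3 from the top camera, with y −1.0 and 1.7. They are only good to about 4 mm, so they cannot prove the 3 mm limits on their own.
- **Clip:** the nose lies on the slide. It was read at 25 mm just after release, then 26.6–27.3 mm, against a slide top of 25 mm. I could not measure its pressing force directly.
- **Bystanders:** the film can, scale bar and sherd all read within about 6 mm of their first readings. That is about the networks' own error, and none looked moved.
- **Hand:** it was at rest and well clear of everything.

**Disagreement:** the fingertips stood about 37 mm above the reported tool point, far more than the description suggests. I therefore found the key by contact force and pictures rather than by the reported height.

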